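# Sort stickered sample jars into their colour dishes

## Task

Put each of the three jars with a coloured sticker on its cap into the dish of the same colour, set down gently and standing upright on the dish's floor. The one at the date coder is held under the machine's lip: slide it forward until it is clear before you lift it away, and do not force it against the machine. Keep the jars upright, and leave the jars without a sticker where they stand.

Things in the scene. Friction and masses are not known exactly. Their poses are not given: they have to be found in the camera images.
- red_jar_center (a point): Filled glass jar, 66 mm diameter, 91 mm tall, 0.17 to 0.34 kg, with a tan cap (62 mm diameter), with a round red sticker (32 mm) on top of the cap. Stands upright on the table, loose. Point: the centre of the jar, half-way up (45.5 mm above its underside); z is up along the jar. One of the three stickered jars, any of them, stands under the coder's lip; the others stand free.
- blue_jar_center (a point): Filled glass jar, 66 mm diameter, 91 mm tall, 0.17 to 0.34 kg, with a tan cap (62 mm diameter), with a round blue sticker (32 mm) on top of the cap. Stands upright on the table, loose. Point: the centre of the jar, half-way up (45.5 mm above its underside); z is up along the jar. One of the three stickered jars, any of them, stands under the coder's lip; the others stand free.
- green_jar_center (a point): Filled glass jar, 66 mm diameter, 91 mm tall, 0.17 to 0.34 kg, with a tan cap (62 mm diameter), with a round green sticker (32 mm) on top of the cap. Stands upright on the table, loose. Point: the centre of the jar, half-way up (45.5 mm above its underside); z is up along the jar. One of the three stickered jars, any of them, stands under the coder's lip; the others stand free.
- red_dish: Shallow round red plastic dish, fixed to the table: outer diameter 94 mm, inner 86 mm (a jar has 10 mm of play all round), floor 4 mm thick, rim 14 mm above the table. Origin: the centre of its underside, on the table.
- blue_dish: Shallow round blue plastic dish, fixed to the table: outer diameter 94 mm, inner 86 mm (a jar has 10 mm of play all round), floor 4 mm thick, rim 14 mm above the table. Origin: the centre of its underside, on the table.
- green_dish: Shallow round green plastic dish, fixed to the table: outer diameter 94 mm, inner 86 mm (a jar has 10 mm of play all round), floor 4 mm thick, rim 14 mm above the table. Origin: the centre of its underside, on the table.
- coder: White date-coding machine fixed to the table, 104 mm high, 82 mm wide; housing from 47 mm behind the jar's place, a rubber stop 37 mm behind it. Origin: on the table under the jar's place (a stickered jar stands within 3 mm of it). x points from there into the machine, z up: the jar slides out along -x. The jar's sides are free for 25 mm and more, as is the table for 40 mm in front. A fixed wire stand with a rod 184 mm high is between coder and dishes.
- coder_lip (a point): Middle of the front edge, on the underside, of the coder's black lip: 56 mm wide, 6 mm thick, 98 mm above the table, 19 mm behind the jar's axis. It covers the rear 12 mm of the cap with 7 mm of air above it: the jar cannot be lifted off until it is 16 mm or more out, but may be raised 3 mm to glide out freely (dragged by a high grip, a heavy jar can tip over its foot). Axes as the coder's.
- plain_jar_1_center (a point): Filled glass jar, 66 mm diameter, 91 mm tall, 0.17 to 0.34 kg, with a tan cap (62 mm diameter), bare on top, with no sticker. Stands upright on the table, loose. Point: the centre of the jar, half-way up (45.5 mm above its underside); z is up along the jar. A bystander: not to be moved.
- plain_jar_2_center (a point): Filled glass jar, 66 mm diameter, 91 mm tall, 0.17 to 0.34 kg, with a tan cap (62 mm diameter), bare on top, with no sticker. Stands upright on the table, loose. Point: the centre of the jar, half-way up (45.5 mm above its underside); z is up along the jar. A bystander: not to be moved.

How it is judged:
By the outcome, as a careful person would: the job done as asked, in the order asked, and still so for the second after the job is handed in, with the robot touching nothing.
It also fails if it takes over 96 s, if anything falls off the work surface, if the arm or the gripper's body presses on something with over 40 N, if the wrist force passes 120 N, or if a joint passes its speed limit or range.

## Robot

A 6-joint arm with a two-finger parallel gripper is mounted at the origin on a cart in front of the work surface, level with it; the furniture and walls round the work are solid. World frame = base frame: x ahead of the robot, y to its left, z up, the work surface at z = 0. Lengths are in mm, angles in rad, forces in N, time in s.
With the tool pointing down it reaches from about 325 to 900 mm from the base axis. Payload 6.1 kg.
Tool frame: the origin (TCP) lies midway between the tips of the shut fingers; the grasp point (between the pads) lies 19 mm behind it; z points along the fingers, y is the direction in which the jaws open and shut (so a half turn about z gives the same grasp; the last joint's range is limited). The gripper opens to 87 mm and grips with 3 to 60 N. Pads are 19 mm wide; open, the fingers measure 117 mm over their backs; the gripper's body (75 mm by 190 mm) begins 51 mm behind the grasp point.
Start: joints at [1.035, 0.22, 1.526, -0, 1.395, -0.126], TCP at [249.014, 573.243, 222.538] pointing down, gripper open.
Joint ranges: [-2.98, 2.98], [-0.91, 2.08], [0.09, 2.57], [-1.24, 4.39], [0.2, 2.65], [-2.68, 2.68]. Speed limits (rad/s): [2.57, 2.57, 3.01, 3.14, 3.14, 3.14].

## Interface

Orientations are given as a unit quaternion [w, x, y, z].
In Python, from station import bot gives the robot as it stands.
- The arm moves only by the shell command python3 -m creep 'ROWS' [OPENING] [FORCE]. ROWS is JSON, one flat list of numbers, 6 for each row, row after row: the shift along the world's x, y, z in cm, then the turn, a rotation vector about the world's x, y, z in rad. In form: [dx, dy, dz, wx, wy, wz, dx, dy, dz, wx, wy, wz, ...]. A call has 1 to 12 rows; each row is the pose to reach, as a shift and turn from the pose measured when the call began; what a row does not reach only later rows make up. A row lasts 1/8 s, in which the tool goes at most 62.5 mm and 10.7 degrees, less where a joint would pass 70% of its speed; a pose out of reach is approached as far as the arm can. A call with a gripper value outside its range is refused whole. OPENING is the finger opening in cm, from 0 to 8.7, set as the call begins (- or left out, the last holds). The fingers move at their own pace and stop on an object; FORCE is the grip in N (left out, the last holds). Time passes only in rows, so rows that repeat a pose let the fingers close. It gives the time, the measured TCP pose, the force and the opening at its end, in the units of the state.
- bot.observe(): the state, without advancing time (a new reading comes with each control period).
- bot.snapshot(name): name is "scene" or "top"; returns a dict with "pixels" (420x560x3 uint8, blue, green, red), "depth" (420x560 float32, mm along the optical axis (not along the pixel's ray), 0 where there is no reading), "intrinsics" (3x3 intrinsics, pixels), "dist" ([k1, k2, p1, p2, k3] as OpenCV has them; the pictures are not rectified), "T" (4x4, takes a point from camera to world coordinates). Camera axes: x right, y up, looking along -z (the intrinsics and any distortion apply to the point x, -y, -z); pixel columns grow to the right and rows downward; lengths in mm; the calibration is good to about 2 mm. A picture is of the moment at which its call begins.
- bot.finish_job(): hands the job in, once; it reports no verdict.
The state is a dict: "time": time; "joint_positions": joint angles; "qd": joint speeds; "joint_efforts": joint torques, N m; "ee_pos": TCP position; "tcp_rot": TCP orientation; "ft_force": force on the tool from outside, world axes, zero at the start; "torque": the same for the moment, N m; "opening": opening from 0.0 (shut) to 1.0 (fully open).
Only numpy, scipy, OpenCV 4.12 (cv2) and the standard library are available. Lean on these libraries where they do the work, as an engineer would, in place of code of your own. Each camera call takes 0.05 s, during which the arm holds its last target. There are 200 camera calls.

## Working session

There is one attempt and no reset: what is moved stays moved. The work goes in short steps, Python scripts to look and compute and a shell command to move; the robot and the scene stay as the last step left them, time stands still between calls to the robot, and variables do not carry over. Pictures are saved under pics/ and viewed, about 12 in all and at most 16, crops included, and the job is handed in when it is done.

```bash
mkdir -p pics; ls
python3 - <<'E'
from station import bot
import cv2,pickle
print(bot.observe())
for n in("top","scene"):
    s=bot.snapshot(n);cv2.imwrite(f"pics/{n}0.png",s["pixels"]);pickle.dump(s,open(f"{n}0.pkl","wb"));print(n,s["intrinsics"],s["dist"],s["T"])
E
```

```text
pics
{'time': 0.0, 'joint_positions': array([ 1.03488811e+00,  2.21219289e-01,  1.52760993e+00, -1.83245737e-05,
        1.39468848e+00, -1.26070063e-01]), 'qd': array([-0.00025437, -0.00071411, -0.00030597, -0.00158698,  0.00126394,
       -0.00108213]), 'joint_efforts': array([ 4.90697075e-04, -4.94598019e+01, -3.87390912e+01,  7.01702130e-02,
        5.70356171e-02, -1.54403879e-04]), 'ee_pos': array([248.71249497, 572.70944366, 221.44211027]), 'tcp_rot': array([-3.04269792e-04,  2.03486256e-01,  9.79077329e-01, -9.13209148e-04]), 'ft_force': array([ 0.08703323,  0.27208855, -0.43267794]), 'torque': array([-0.01036541,  0.02005546,  0.00889552]), 'opening': 1.0034964664580601}
top [[422.28986519   0.         280.2497601 ]
 [  0.         422.28986519 202.47656249]
 [  0.           0.           1.        ]] [-0.00799553  0.          0.          0.          0.        ] [[ 2.22996417e-02  9.87083105e-01 -1.58649517e-01  2.67253412e+02]
 [-9.99717448e-01  2.07098241e-02 -1.16673752e-02  5.30404821e+01]
 [-8.23106533e-03  1.58864869e-01  9.87266024e-01  1.29693484e+03]
 [ 0.00000000e+00  0.00000000e+00  0.00000000e+00  1.00000000e+00]]
scene [[519.33821636   0.         274.69780392]
 [  0.         519.33821636 216.96428683]
 [  0.           0.           1.        ]] [-0.17036496  0.          0.          0.          0.        ] [[-8.41558381e-01  2.48430789e-01 -4.79647406e-01 -4.79285246e+02]
 [-5.39854423e-01 -3.56658638e-01  7.62464306e-01  1.51597369e+03]
 [ 1.83492184e-02  9.00598001e-01  4.34265526e-01  9.18362915e+02]
 [ 0.00000000e+00  0.00000000e+00  0.00000000e+00  1.00000000e+00]]
```

View pics/top0.png

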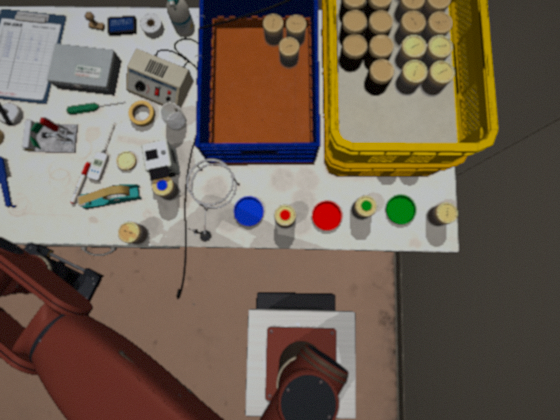

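View pics/scene0.png

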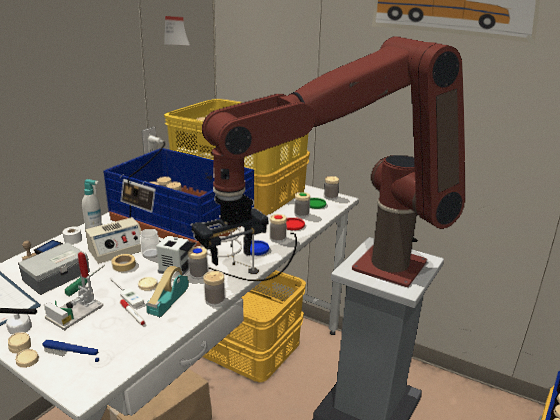

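Top view: the blue-sticker jar is at the coder (162,187), the red jar is at (285,215) and the green jar at (366,206). The dishes are blue (249,211), red (327,215) and green (400,209). The plain jars are at (132,232) and (445,213). Next I'll measure these positions.

```bash
cat > h.py <<'E'
import numpy as np,cv2
def ray(s,u,v,z):
    p=cv2.undistortPoints(np.array([[[u,v]]],float),s["intrinsics"],s["dist"])[0,0]
    T=s["T"];d=T[:3,:3]@[p[0],-p[1],-1];o=T[:3,3]
    return o+d*(z-o[2])/d[2]
def proj(s,P):
    T=s["T"];c=T[:3,:3].T@(np.array(P,float)-T[:3,3])
    return cv2.projectPoints(np.array([[c[0],-c[1],-c[2]]]),np.zeros(3),np.zeros(3),s["intrinsics"],s["dist"])[0][0,0]
RNG={"blue":(100,130),"green":(45,80),"red":(0,8)}
def blobs(s,col,box,amin=15):
    hsv=cv2.cvtColor(s["pixels"],cv2.COLOR_BGR2HSV);lo,hi=RNG[col]
    m=cv2.inRange(hsv,(lo,110,60),(hi,255,255))
    if col=="red": m|=cv2.inRange(hsv,(172,110,60),(180,255,255))
    x0,y0,x1,y1=box;k=np.zeros_like(m);k[y0:y1,x0:x1]=m[y0:y1,x0:x1]
    n,_,st,c=cv2.connectedComponentsWithStats(k)
    return [(c[i].round(1),st[i][2:5]) for i in range(1,n) if st[i][4]>=amin]
E
python3 - <<'E'
import pickle
from h import *
t=pickle.load(open("top0.pkl","rb"));c=pickle.load(open("scene0.pkl","rb"))
for col in RNG:
  for n,s,box in(("top",t,(140,160,460,245)),("scene",c,(150,170,340,290))):
    for p,st in blobs(s,col,box):
        print(n,col,p,st,ray(s,*p,91).round(0)[:2],ray(s,*p,9).round(0)[:2])
for p in((132,232),(445,213),(205,236)): print(p,ray(t,*p,91).round(),ray(t,*p,0).round())
a=cv2.resize(t["pixels"][140:250,110:310],None,fx=4,fy=4,interpolation=2)
b=cv2.resize(c["pixels"][210:310,130:330],None,fx=4,fy=4,interpolation=2)
cv2.imwrite("pics/crA.png",a);cv2.imwrite("pics/crB.png",b)
E
```

```text
top blue [263.9 160.7] [ 91   3 212] [584. 118.] [606. 123.]
top blue [161.5 184.7] [10 10 79] [506. 415.] [523. 440.]
top blue [248.3 211. ] [ 30  29 687] [434. 159.] [446. 166.]
scene blue [182.2 201.6] [  70   70 3003] [805. 154.] [933.  19.]
scene blue [249.4 182.9] [ 10  30 201] [ 702. -155.] [ 819. -321.]
scene blue [250.7 247.9] [ 2 15 23] [373. 304.] [458. 184.]
scene blue [260.2 247.5] [ 15  14 184] [349. 284.] [432. 162.]
scene blue [196.9 250.4] [ 9  5 32] [507. 417.] [604. 308.]
top green [400.3 209.3] [ 29  29 659] [ 448. -279.] [ 461. -301.]
top green [366.1 205.3] [11 10 78] [ 458. -181.] [ 471. -196.]
scene green [302.2 194.1] [ 7  3 16] [ 458. -180.] [ 551. -348.]
scene green [316.7 202.9] [ 16  11 142] [ 368. -137.] [ 452. -301.]
top red [326.5 215.4] [ 30  30 716] [426. -67.] [437. -75.]
top red [284.7 214.6] [10 10 81] [426.  54.] [437.  54.]
scene red [227.3 181.7] [ 32  21 374] [ 787. -112.] [ 913. -274.]
scene red [277.9 216.6] [ 9  4 29] [427.  54.] [516. -91.]
scene red [294.4 223.5] [ 19  12 201] [347.  68.] [429. -75.]
(132, 232) [366. 491.  91.] [374. 524.   0.]
(445, 213) [ 440. -407.   91.] [ 453. -442.    0.]
(205, 236) [359. 280.  91.] [366. 298.   0.]
```

View pics/crA.png

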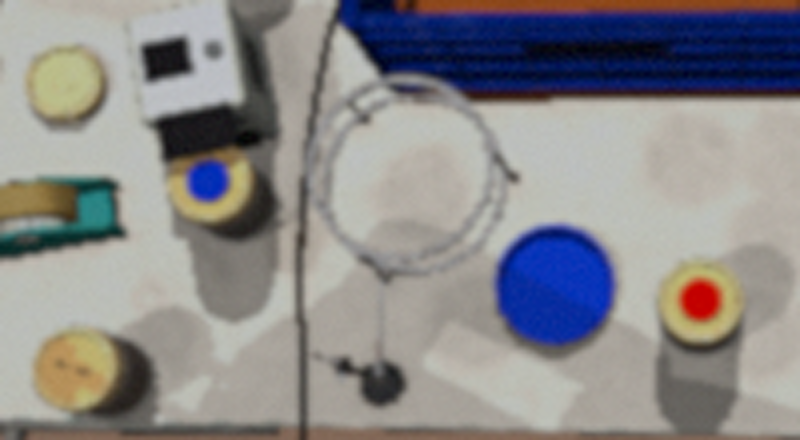

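View pics/crB.png

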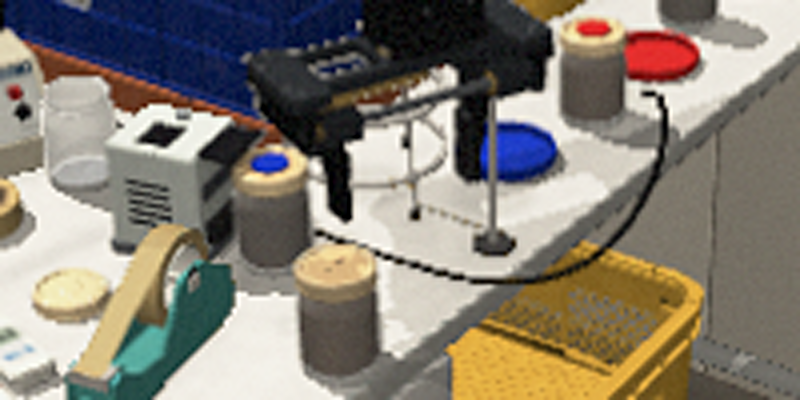

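Crops: the blue jar is under the black lip. The rod base is at full-image (205,236), there is a ring near (212,183), and a black cable runs past. I'll check obstacle heights by depth, and the coder's yaw.

Run:
```python
import pickle
from h import *
t=pickle.load(open("top0.pkl","rb"));c=pickle.load(open("scene0.pkl","rb"))
def pt(s,u,v):
    d=s["depth"][int(v),int(u)];p=cv2.undistortPoints(np.array([[[u,v]]],float),s["intrinsics"],s["dist"])[0,0]
    return (s["T"][:3,:3]@(d*np.array([p[0],-p[1],-1]))+s["T"][:3,3]).round() if d else None
T=t
for lab,ps in dict(cable=[(193,150),(186,200),(185,235),(183,265),(179,293)],rod=[(205,236),(200,234),(196,231),(193,230),(189,229)],ring=[(212,160),(190,184),(235,184),(211,206),(205,220)],coder=[(142,144),(146,169),(167,140),(171,166),(160,172),(151,173),(168,170)],jars=[(132,232),(445,213),(162,190),(285,214),(366,205)],bin=[(260,155),(260,148),(220,148),(262,135),(345,165),(420,160)],pale=[(226,232)]).items():
    print(lab,[(p,pt(t,*p)) for p in ps])
print("cable scene",pt(c,250,280),pt(c,295,258),pt(c,291,234))
# coder white top mask
hsv=cv2.cvtColor(t["pixels"],cv2.COLOR_BGR2HSV)
P=np.array([[pt(t,u,v) if t["depth"][v,u] else (0,0,0) for u in range(130,185)] for v in range(135,190)])
m=((P[...,2]>96)&(P[...,2]<116)).astype(np.uint8)
n,l,st,ce=cv2.connectedComponentsWithStats(m)
for i in range(1,n):
    if st[i,4]>100:
        q=P[l==i][:,:2].astype(np.float32);print(st[i],cv2.minAreaRect(q))
# caps
for (u,v) in((132,232),(445,213),(162,187),(285,215),(366,206)):
    Q=np.array([pt(t,a,b) for a in range(u-18,u+19) for b in range(v-18,v+19) if t["depth"][b,a]])
    q=Q[(Q[:,2]>84)&(Q[:,2]<97)];print("cap",(u,v),len(q),(q.min(0)+q.max(0))/2,q.mean(0).round())
```

```text
cable [((193, 150), array([639., 349.,   1.])), ((186, 200), array([477., 362.,   4.])), ((185, 235), array([367., 357.,  11.])), ((183, 265), array([ 282.,  537., -745.])), ((179, 293), array([205., 317., 207.]))]
rod [((205, 236), array([365., 295.,  12.])), ((200, 234), array([366., 297.,  80.])), ((196, 231), array([368., 294., 155.])), ((193, 230), array([367., 294., 190.])), ((189, 229), array([369., 305., 191.]))]
ring [((212, 160), array([581., 269., 102.])), ((190, 184), array([528., 352.,   3.])), ((235, 184), array([523., 206.,  42.])), ((211, 206), array([454., 276.,  41.])), ((205, 220), array([414., 297.,  17.]))]
coder [((142, 144), array([625., 477., 103.])), ((146, 169), array([551., 462.,  97.])), ((167, 140), array([669., 433.,   4.])), ((171, 166), array([562., 390.,  95.])), ((160, 172), array([542., 419., 102.])), ((151, 173), array([537., 444., 105.])), ((168, 170), array([548., 396., 102.]))]
jars [((132, 232), array([367., 492.,  88.])), ((445, 213), array([ 440., -406.,   95.])), ((162, 190), array([491., 413.,  90.])), ((285, 214), array([428.,  53.,  91.])), ((366, 205), array([ 458., -180.,   93.]))]
bin [((260, 155), array([595., 129., 113.])), ((260, 148), array([595., 125., 185.])), ((220, 148), array([592., 233., 188.])), ((262, 135), array([691., 131.,   7.])), ((345, 165), array([ 552., -106.,  185.])), ((420, 160), array([ 561., -298.,  219.]))]
pale [((226, 232), array([380., 234.,  -1.]))]
cable scene [341. 355.   6.] [ 649. -479. -415.] [402.  -5.   1.]
[ 12   4  30  42 920] ((578.9512329101562, 430.78387451171875), (115.29744720458984, 77.7011489868164), 12.92599868774414)
cap (132, 232) 357 [366.5 501.   90.5] [366. 501.  89.]
cap (445, 213) 355 [ 442.5 -413.    90.5] [ 442. -412.   90.]
cap (162, 187) 303 [511.  421.   90.5] [503. 413.  90.]
cap (285, 215) 347 [425.5  53.   90.5] [426.  53.  90.]
cap (366, 206) 356 [ 458.  -179.5   90.5] [ 457. -180.   90.]
```

```bash
python3 -m creep '[0,0,2,0,0,0, 1,-3,4,0,0,0.1, 3,-8,5,0,0,0.2, 5,-14,5,0,0,0.2, 7,-20,5,0,0,0.2, 9,-26,5,0,0,0.2, 11,-32,5,0,0,0.2, 13,-38,5,0,0,0.2, 15,-44,4,0,0,0.2, 17,-49,3,0,0,0.2, 17.7,-51.9,2,0,0,0.2, 17.7,-51.9,1,0,0,0.2]' 8.7 20
python3 - <<'E'
from station import bot
import cv2
from h import *
for n in("top","scene"):
    s=bot.snapshot(n);cv2.imwrite(f"pics/{n}1.png",s["pixels"])
cv2.imwrite("pics/c1.png",cv2.resize(s["pixels"][150:300,200:400],None,fx=4,fy=4,interpolation=2))
print(bot.observe())
E
```

```text
time: 1.6
ee_pos: [426.5, 52.0, 232.5]
tcp_rot: [0.001, 0.107, 0.994, -0.001]
ft_force: [0.4, 1.0, -1.4]
opening: 1.005
{'time': 1.7, 'joint_positions': array([-5.70917560e-02, -2.75040421e-01,  1.99538290e+00, -1.12332388e-03,
        1.42304620e+00, -1.41693388e+00]), 'qd': array([ 2.83173297e-02, -5.21566397e-03, -1.45915325e-02, -2.12296598e-04,
        1.31643805e-02, -8.56011993e-05]), 'joint_efforts': array([-9.30821970e-01, -2.57755405e+01, -3.94067180e+01, -1.20593207e-01,
       -1.40457521e-01, -3.30997061e-02]), 'ee_pos': array([425.15653837,  54.0475834 , 231.15182903]), 'tcp_rot': array([-8.70094359e-04,  1.05198849e-01,  9.94450646e-01, -5.98251562e-04]), 'ft_force': array([-0.3948032 ,  0.57036228, -0.18517155]), 'torque': array([0.03887435, 0.0482627 , 0.01317763]), 'opening': 1.0014189611808784}
```

View pics/c1.png

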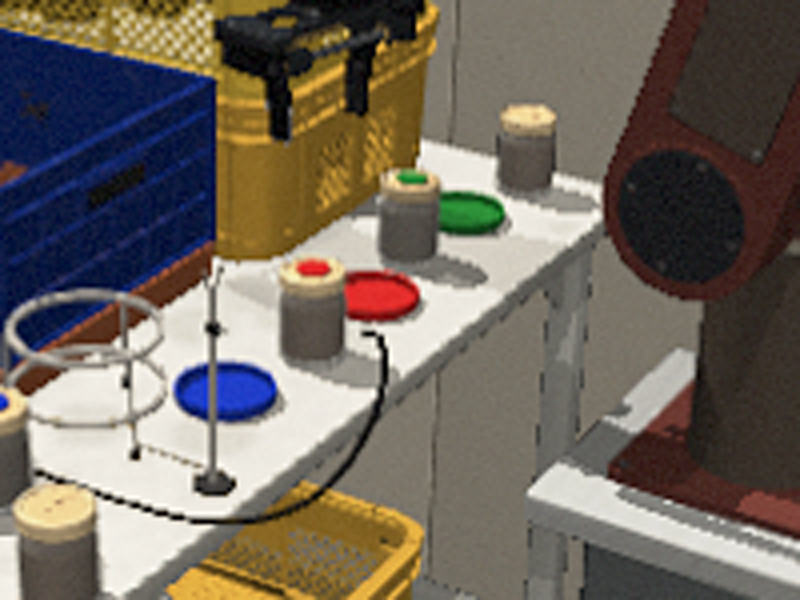

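The gripper is above the red jar (crop 312,265) and all the dishes are visible. Descending.

```bash
python3 -m creep '[0,0,-3,0,0,0, 0,0,-6,0,0,0, 0,0,-9,0,0,0, 0,0,-12,0,0,0, 0,0,-15,0,0,0, 0,0,-17,0,0,0, 0,0,-18,0,0,0, 0,0,-18.7,0,0,0, 0,0,-19,0,0,0, 0,0,-19,0,0,0]' 8.7 20; python3 -m creep '[0,0,0,0,0,0,0,0,0,0,0,0,0,0,0,0,0,0,0,0,0,0,0,0,0,0,0,0,0,0,0,0,0,0,0,0]' 5.8 25
```

```text
time: 2.95
ee_pos: [425.5, 54.1, 41.6]
tcp_rot: [-0.001, 0.105, 0.994, -0.001]
ft_force: [-0.5, 0.2, 0.6]
opening: 0.997
time: 3.7
ee_pos: [425.7, 54.3, 41.8]
tcp_rot: [-0.0, 0.105, 0.994, -0.0]
ft_force: [0.2, 1.6, 2.7]
opening: 0.748
```

```bash
python3 -m creep '[0,0,1,0,0,0, 0,0,2.5,0,0,0, 0,0,4,0,0,0, 0.1,-1.5,4,0,0,0, 0.3,-4,4,0,0,0, 0.5,-6.5,4,0,0,0, 0.7,-9,4,0,0,0, 0.9,-11,4,0,0,0, 1,-12.4,4,0,0,0, 1.05,-12.9,4,0,0,0, 1.05,-12.9,4,0,0,0, 1.05,-12.9,4,0,0,0]'
python3 - <<'E'
from station import bot
from h import *
import pickle
s=bot.snapshot("top");pickle.dump(s,open("t.pkl","wb"));c=bot.snapshot("scene")
cv2.imwrite("pics/c2.png",cv2.resize(c["pixels"][150:280,220:380],None,fx=4,fy=4,interpolation=2))
print(bot.observe()["ee_pos"],bot.observe()["ft_force"])
E
```

```text
time: 5.2
ee_pos: [436.1, -74.2, 81.7]
tcp_rot: [-0.001, 0.105, 0.994, -0.0]
ft_force: [0.6, 0.1, -2.0]
opening: 0.743
[436.15026662 -74.198584    81.73483864] [ 0.23897412 -0.31875271 -1.97150768]
```

View pics/c2.png

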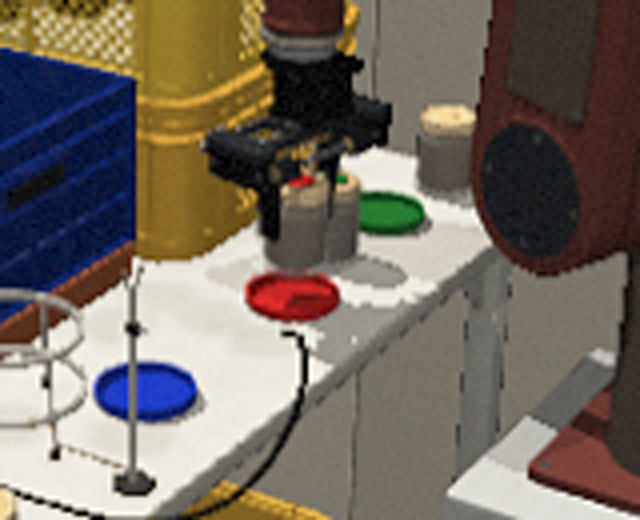

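The red jar is held upright above the red dish (crop 292,297). I'll check the dish centres in this unobstructed view.

Run:
```python
from station import bot
from h import *
import pickle
t=pickle.load(open("top0.pkl","rb"));c=bot.snapshot("scene")
RN={"red":(285,215,312,235),"blue":(240,235,275,262),"green":(305,190,330,212)}
B={"red":(305,195,350,240),"blue":(230,195,270,230),"green":(380,190,420,230)}
for s,R in((c,RN),(t,B)):
  for col in R:
    hsv=cv2.cvtColor(s["pixels"],cv2.COLOR_BGR2HSV);lo,hi=RNG[col]
    m=cv2.inRange(hsv,(lo,110,40),(hi,255,255))
    if col=="red": m|=cv2.inRange(hsv,(170,110,40),(180,255,255))
    x0,y0,x1,y1=R[col];k=np.zeros_like(m);k[y0:y1,x0:x1]=m[y0:y1,x0:x1]
    pts=np.argwhere(k)[:,::-1]
    w=np.array([ray(s,*p,14)[:2] for p in pts]);print(col,len(w),w.min(0).round(),w.max(0).round(),((w.min(0)+w.max(0))/2).round(1))
```

```text
red 209 [ 384. -122.] [477.  -9.] [430.5 -65.6]
blue 269 [391. 125.] [489. 228.] [440.3 176.5]
green 146 [ 406. -348.] [ 536. -237.] [ 471. -293.]
red 716 [ 391. -118.] [481. -30.] [436.3 -74.1]
blue 687 [401. 121.] [489. 210.] [445.1 165.2]
green 659 [ 418. -342.] [ 505. -256.] [ 461.  -299.2]
```

```bash
python3 -m creep '[0,0,-1,0,0,0, 0,0,-2,0,0,0, 0,0,-2.8,0,0,0, 0,0,-3.1,0,0,0, 0,0,-3.3,0,0,0, 0,0,-3.4,0,0,0, 0,0,-3.5,0,0,0, 0,0,-3.55,0,0,0, 0,0,-3.55,0,0,0]'
```

```text
time: 6.48
ee_pos: [436.3, -74.3, 46.3]
tcp_rot: [-0.0, 0.105, 0.995, -0.0]
ft_force: [0.2, -0.2, -3.0]
opening: 0.743
```

```bash
python3 -m creep '[0,0,-0.05,0,0,0, 0,0,-0.1,0,0,0, 0,0,-0.12,0,0,0, 0,0,-0.12,0,0,0]'
```

```text
time: 6.98
ee_pos: [436.7, -74.3, 45.8]
tcp_rot: [0.0, 0.105, 0.995, -0.0]
ft_force: [-2.2, 0.8, 5.7]
opening: 0.747
```

Contact made. Releasing and rising.

```bash
python3 -m creep '[0,0,0,0,0,0,0,0,0,0,0,0,0,0,0,0,0,0,0,0,0,0,0,0]' 8.2; python3 -m creep '[0,0,1,0,0,0, 0,0,3,0,0,0, 0,0,6,0,0,0, 0,0,9,0,0,0, 0.4,-2,11,0,0,0, 1,-5,12,0,0,0, 1.6,-8,12,0,0,0, 2.1,-10.5,12,0,0,0, 2.1,-10.6,12,0,0,0, 2.1,-10.6,12,0,0,0]' 8.7
python3 - <<'E'
from station import bot
from h import *
c=bot.snapshot("scene")
cv2.imwrite("pics/c3.png",cv2.resize(c["pixels"][150:280,220:380],None,fx=4,fy=4,interpolation=2))
for col in("red","green"):
  for p,st in blobs(c,col,(260,170,340,240),8): print(col,p,st,ray(c,*p,95).round(1),ray(c,*p,91).round(1))
print(bot.observe()["ee_pos"])
E
```

```text
time: 7.48
ee_pos: [436.6, -74.3, 45.7]
tcp_rot: [-0.0, 0.105, 0.995, -0.0]
ft_force: [1.0, -0.3, -0.5]
opening: 0.936
time: 8.72
ee_pos: [457.4, -179.8, 165.9]
tcp_rot: [-0.0, 0.105, 0.994, -0.0]
ft_force: [-0.5, 0.0, -0.2]
opening: 1.001
red [335.1 178.4] [ 8 29 77] [ 422.9 -405.9   95. ] [ 427.2 -415.2   91. ]
red [293.4 203. ] [ 8  4 24] [437.9 -75.9  95. ] [442.3 -83.7  91. ]
red [336.8 203.7] [ 4  8 10] [ 296.  -167.6   95. ] [ 299.8 -175.8   91. ]
red [292.4 225.3] [ 24  11 117] [342.   91.7  95. ] [346.   84.8  91. ]
green [302.4 194.1] [ 8  3 17] [ 453.  -172.2   95. ] [ 457.5 -180.4   91. ]
green [316.6 203.1] [ 16  11 132] [ 363.4 -127.1   95. ] [ 367.5 -135.1   91. ]
[ 457.36895602 -179.54185275  165.7839409 ]
```

View pics/c3.png

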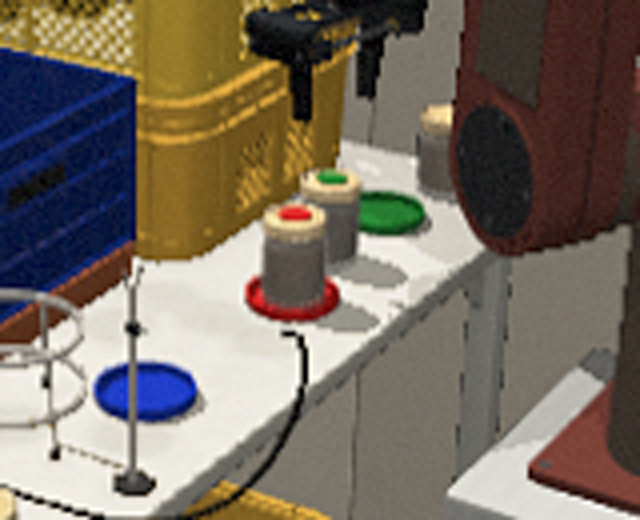

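The red jar stands in the red dish (crop 294,260). Now the green jar.

```bash
python3 -m creep '[0,0,-2,0,0,0, 0,0,-5,0,0,0, 0,0,-8,0,0,0, 0,0,-10.5,0,0,0, 0,0,-11.8,0,0,0, 0,0,-12.3,0,0,0, 0,0,-12.4,0,0,0, 0,0,-12.4,0,0,0]' 8.7 25; python3 -m creep '[0,0,0,0,0,0,0,0,0,0,0,0,0,0,0,0,0,0,0,0,0,0,0,0,0,0,0,0,0,0,0,0,0,0,0,0]' 5.8 25
```

```text
time: 9.78
ee_pos: [458.1, -179.9, 42.7]
tcp_rot: [0.001, 0.105, 0.995, -0.001]
ft_force: [-0.4, 1.1, 0.1]
opening: 1.0
time: 10.52
ee_pos: [458.3, -179.6, 42.9]
tcp_rot: [0.001, 0.105, 0.995, -0.0]
ft_force: [1.4, 3.9, 4.7]
opening: 0.728
```

```bash
python3 -m creep '[0,0,1,0,0,0, 0,0,2.5,0,0,0, 0,0,4,0,0,0, 0,-1.5,4,0,0,0, 0.1,-4,4,0,0,0, 0.2,-6.5,4,0,0,0, 0.3,-9,4,0,0,0, 0.3,-11,4,0,0,0, 0.3,-11.8,4,0,0,0, 0.3,-12,4,0,0,0, 0.3,-12,4,0,0,0, 0.3,-12,4,0,0,0]';python3 -m creep '[0,0,-1,0,0,0, 0,0,-2,0,0,0, 0,0,-2.8,0,0,0, 0,0,-3.1,0,0,0, 0,0,-3.3,0,0,0, 0,0,-3.4,0,0,0, 0,0,-3.45,0,0,0, 0,0,-3.5,0,0,0, 0,0,-3.5,0,0,0]'
```

```text
time: 12.02
ee_pos: [461.4, -298.9, 82.9]
tcp_rot: [0.001, 0.104, 0.995, -0.0]
ft_force: [0.4, 0.1, -2.4]
opening: 0.721
time: 13.15
ee_pos: [461.4, -299.0, 47.9]
tcp_rot: [0.001, 0.104, 0.995, -0.0]
ft_force: [-0.2, -0.0, -3.2]
opening: 0.718
```

```bash
python3 -m creep '[0,0,-0.04,0,0,0, 0,0,-0.08,0,0,0, 0,0,-0.12,0,0,0, 0,0,-0.15,0,0,0, 0,0,-0.15,0,0,0]'
```

```text
time: 13.78
ee_pos: [461.6, -299.1, 47.0]
tcp_rot: [0.001, 0.104, 0.995, -0.0]
ft_force: [-1.8, 2.4, 4.6]
opening: 0.726
```

```bash
python3 -m creep '[0,0,0,0,0,0,0,0,0,0,0,0,0,0,0,0,0,0,0,0,0,0,0,0]' 8.2; python3 -m creep '[0,0,1,0,0,0, 0,0,3,0,0,0, 0,0,6,0,0,0, 0,0,10,0,0,0, 0,0,14,0,0,0, -1,1,18,0,0,0, -2,4,21,0,0,0, -3,9,21.5,0,0,0, -3,14,21.5,0,0,0, -3,19,21.5,0,0,0, -3,24,21.5,0,0,0, -3,29,21.5,0,0,0]' 8.7;python3 - <<'E'
from station import bot
from h import *
c=bot.snapshot("scene")
cv2.imwrite("pics/c4.png",cv2.resize(c["pixels"][150:280,220:380],None,fx=4,fy=4,interpolation=2))
for p,st in blobs(c,"green",(260,170,340,240),8): print(p,st,ray(c,*p,95).round(1))
print(bot.observe()["ee_pos"])
t=bot.snapshot("top")
for col in RNG:
  for p,st in blobs(t,col,(140,165,460,245),30): print(col,p,st,ray(t,*p,91).round(1),ray(t,*p,95).round(1))
cv2.imwrite("pics/t4.png",cv2.resize(t["pixels"][130:250,120:230],None,fx=5,fy=5,interpolation=2))
E
```

```text
time: 14.28
ee_pos: [461.6, -299.1, 46.9]
tcp_rot: [0.001, 0.104, 0.995, -0.0]
ft_force: [-0.5, -0.8, -0.4]
opening: 0.935
time: 15.78
ee_pos: [431.4, -7.5, 262.9]
tcp_rot: [0.002, 0.104, 0.995, -0.0]
ft_force: [0.2, 0.7, 0.7]
opening: 1.003
[315.9 183.9] [ 7  3 15] [ 460.9 -300.5   95. ]
[314.7 204.6] [21 10 66] [ 362.7 -110.4   95. ]
[431.06602276  -2.35944769 262.863345  ]
blue [161.5 184.7] [10 10 79] [506.3 415.3  91. ] [505.6 414.1  95. ]
blue [248.3 210.9] [ 29  29 682] [434.5 158.9  91. ] [433.9 158.6  95. ]
green [394.8 210.7] [ 27  29 199] [ 444.  -262.9   91. ] [ 443.4 -261.9   95. ]
green [408.5 205.1] [10  9 74] [ 461.1 -302.7   91. ] [ 460.5 -301.6   95. ]
red [317.7 192. ] [  93   80 3004] [494.1 -40.7  91. ] [493.4 -40.4  95. ]
red [321.5 223.2] [ 23  18 166] [403.3 -52.3  91. ] [402.9 -52.   95. ]
```

View pics/c4.png

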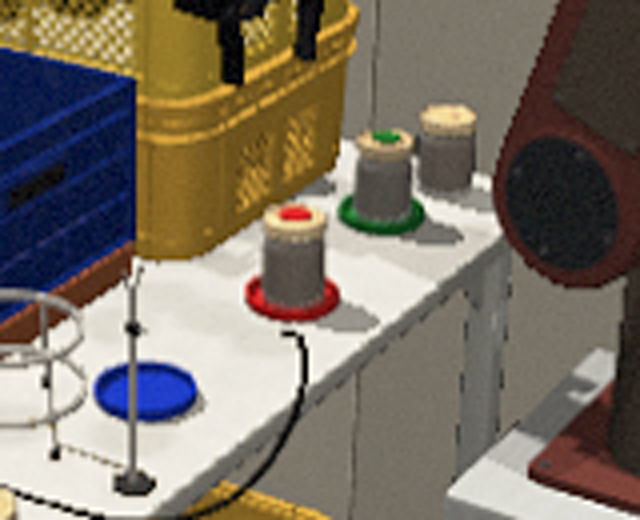

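View pics/t4.png

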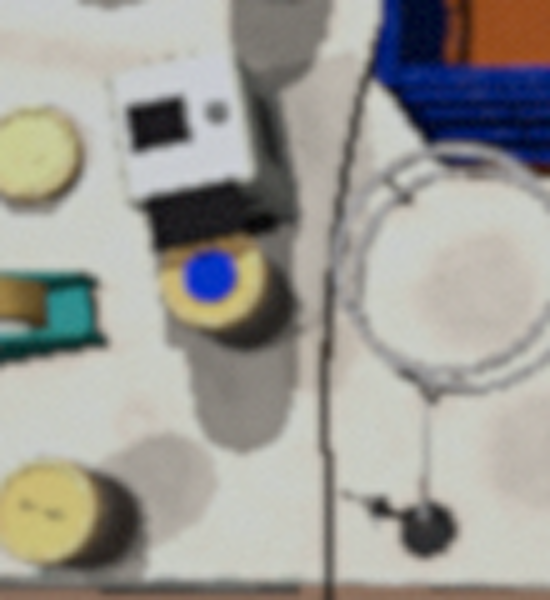

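Green is seated in its dish. The coder's yaw is about 0.2 rad and the blue sticker is at (506.5, 416). Moving above it, rotating +0.41.

```bash
python3 -m creep '[0,4,0,0,0,0, 0,9,0,0,0,0.1, 0.5,14,0,0,0,0.2, 1.5,19,0,0,0,0.3, 2.5,24,0,0,0,0.41, 4,29.5,0,0,0,0.41, 5.3,35,0,0,0,0.41, 6.8,39.5,0,0,0,0.41, 7.5,41.5,-1,0,0,0.41, 7.55,41.8,-3,0,0,0.41, 7.55,41.8,-3,0,0,0.41, 7.55,41.8,-3,0,0,0.41]' 8.0;python3 - <<'E'
from station import bot
from h import *
c=bot.snapshot("scene")
cv2.imwrite("pics/c5.png",cv2.resize(c["pixels"][170:310,130:290],None,fx=4,fy=4,interpolation=2))
print(bot.observe()["ee_pos"],bot.observe()["joint_positions"])
E
```

```text
time: 17.38
ee_pos: [506.9, 411.7, 233.0]
tcp_rot: [0.001, -0.103, 0.995, 0.001]
ft_force: [-1.1, 0.5, 0.3]
opening: 0.921
[507.19725111 411.96168338 233.63008712] [ 5.61522179e-01  2.77707008e-01  1.43743858e+00  9.78338461e-05
  1.42245620e+00 -1.21483166e+00]
```

View pics/c5.png

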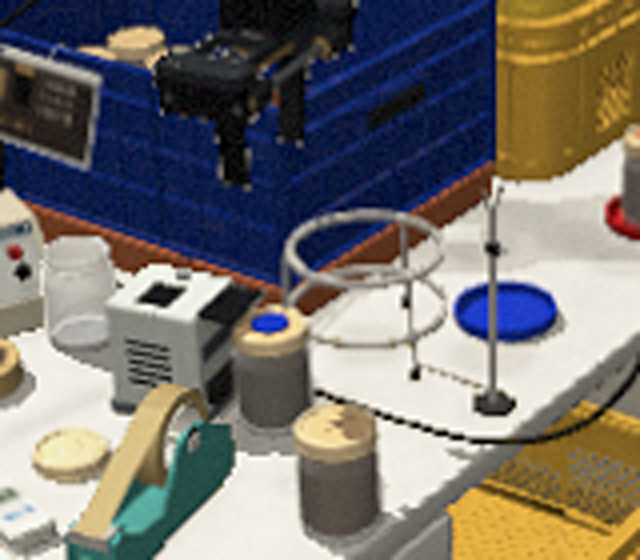

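```bash
python3 -m creep '[0,0.2,-1,0,0,0, -0.05,0.4,-3,0,0,0, -0.05,0.4,-6,0,0,0, -0.05,0.4,-9,0,0,0, -0.05,0.4,-12,0,0,0, -0.05,0.4,-13,0,0,0, -0.05,0.4,-13,0,0,0]' 7.9
python3 - <<'E'
from station import bot
from h import *
c=bot.snapshot("scene");t=bot.snapshot("top")
a=cv2.resize(c["pixels"][190:290,150:250],None,fx=4,fy=4,interpolation=2)
b=cv2.resize(t["pixels"][140:240,115:215],None,fx=4,fy=4,interpolation=2)
cv2.imwrite("pics/c6.png",np.hstack([a,b]));print(bot.observe()["ft_force"])
E
```

```text
time: 18.3
ee_pos: [506.0, 415.6, 102.4]
tcp_rot: [0.001, -0.103, 0.995, 0.0]
ft_force: [0.3, 0.3, 0.9]
opening: 0.907
[-1.15825318  0.28189946  0.55942556]
```

View pics/c6.png

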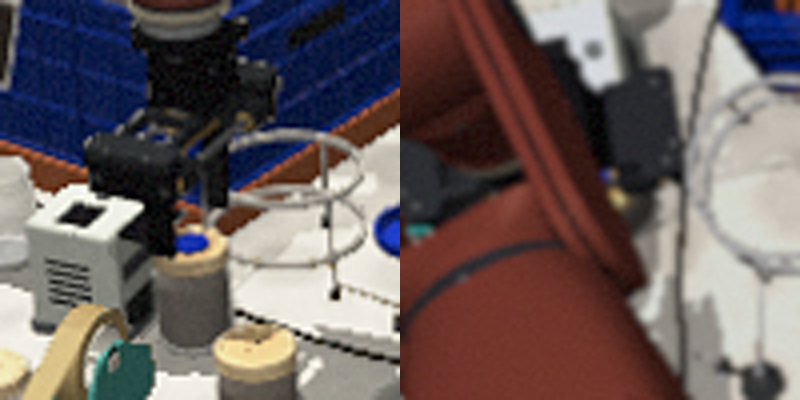

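The fingers straddle the blue jar and the body stays short of the ring. Descending and gripping.

```bash
python3 -m creep '[0,0.05,-1.5,0,0,0, 0,0.05,-3,0,0,0, 0,0.05,-4.2,0,0,0, 0,0.05,-5,0,0,0, 0,0.05,-5.5,0,0,0, 0,0.05,-5.7,0,0,0, 0,0.05,-5.7,0,0,0]' 7.9; python3 -m creep '[0,0,0,0,0,0,0,0,0,0,0,0,0,0,0,0,0,0,0,0,0,0,0,0,0,0,0,0,0,0,0,0,0,0,0,0]' 5.8 25
```

```text
time: 19.27
ee_pos: [507.5, 417.0, 48.0]
tcp_rot: [0.003, -0.103, 0.995, 0.001]
ft_force: [-0.3, -0.5, 0.2]
opening: 0.905
time: 20.02
ee_pos: [507.7, 416.9, 48.3]
tcp_rot: [0.003, -0.103, 0.995, 0.001]
ft_force: [-0.5, -2.5, 4.1]
opening: 0.713
```

```bash
python3 -m creep '[0,0,0.1,0,0,0, 0,0,0.2,0,0,0, 0,0,0.25,0,0,0, 0,0,0.25,0,0,0]'; python3 -m creep '[-0.3,-0.06,0,0,0,0, -0.7,-0.14,0,0,0,0, -1.1,-0.22,0,0,0,0]'
```

```text
time: 20.52
ee_pos: [507.6, 416.9, 50.6]
tcp_rot: [0.003, -0.103, 0.995, 0.001]
ft_force: [-0.0, -0.5, -2.3]
opening: 0.714
time: 20.9
ee_pos: [496.2, 414.6, 50.5]
tcp_rot: [0.003, -0.103, 0.995, 0.001]
ft_force: [0.3, -0.2, -2.4]
opening: 0.712
```

```bash
python3 -m creep '[-0.4,-0.08,0,0,0,0, -1,-0.2,0,0,0,0, -1.7,-0.34,0,0,0,0, -2.3,-0.46,0,0,0,0, -2.7,-0.54,0,0,0,0, -2.7,-0.54,0,0,0,0, -2.7,-0.54,1,0,0,0, -2.7,-0.54,3,0,0,0, -2.7,-0.54,6,0,0,0, -2.7,-0.54,9,0,0,0, -2.7,-0.54,12,0,0,0, -2.7,-0.54,15,0,0,0]'; python3 -m creep '[0,0,3,0,0,0, 0,0,6,0,0,0, 0,0,7.5,0,0,0, 0,0,7.5,0,0,0]'
```

```text
time: 22.4
ee_pos: [469.6, 409.5, 203.6]
tcp_rot: [0.004, -0.103, 0.995, 0.002]
ft_force: [0.4, 0.3, -2.3]
opening: 0.712
time: 22.9
ee_pos: [470.3, 409.9, 280.7]
tcp_rot: [0.005, -0.103, 0.995, 0.003]
ft_force: [-0.5, 0.1, -2.4]
opening: 0.711
```

```bash
python3 -m creep '[-0.2,-1.5,0,0,0,0, -0.5,-4.5,0,0,0,0, -0.8,-8,0,0,0,0, -1.2,-11.5,0,0,0,0, -1.6,-15,0,0,0,0, -2,-18.5,0,0,0,0, -2.3,-21.5,0,0,0,0, -2.5,-23.5,0,0,0,0, -2.5,-24.4,0,0,0,0, -2.5,-24.4,0,0,0,0, -2.5,-24.4,0,0,0,0]'; python3 -m creep '[0,0,-2,0,0,0, 0,0,-5,0,0,0, 0,0,-9,0,0,0, 0,0,-13,0,0,0, 0,0,-16,0,0,0, 0,0,-18.5,0,0,0, 0,0,-19.5,0,0,0, 0,0,-19.5,0,0,0, 0,0,-19.5,0,0,0]'
python3 - <<'E'
from station import bot
from h import *
c=bot.snapshot("scene")
cv2.imwrite("pics/c7.png",cv2.resize(c["pixels"][170:290,180:340],None,fx=4,fy=4,interpolation=2))
print(bot.observe()["ee_pos"])
E
```

```text
time: 24.28
ee_pos: [445.2, 166.3, 280.4]
tcp_rot: [0.005, -0.103, 0.995, 0.003]
ft_force: [0.5, 0.4, -2.3]
opening: 0.713
time: 25.4
ee_pos: [446.2, 166.7, 86.6]
tcp_rot: [0.006, -0.103, 0.995, 0.003]
ft_force: [-0.7, 0.4, -2.2]
opening: 0.71
[446.2517638  166.64316327  86.68394853]
```

View pics/c7.png

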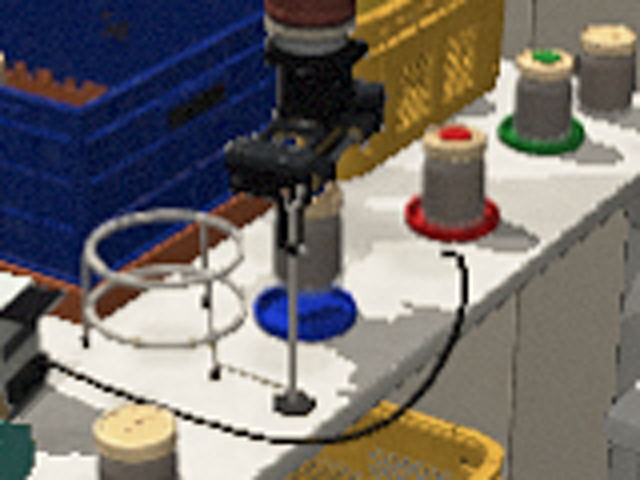

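The blue jar hangs over the blue dish. Lowering.

```bash
python3 -m creep '[-0.1,-0.1,-1,0,0,0, -0.1,-0.1,-2,0,0,0, -0.1,-0.1,-2.7,0,0,0, -0.1,-0.1,-3,0,0,0, -0.1,-0.1,-3.2,0,0,0, -0.1,-0.1,-3.3,0,0,0, -0.1,-0.1,-3.35,0,0,0, -0.1,-0.1,-3.35,0,0,0]'; python3 -m creep '[0,0,-0.04,0,0,0, 0,0,-0.08,0,0,0, 0,0,-0.1,0,0,0, 0,0,-0.1,0,0,0]'
```

```text
time: 26.45
ee_pos: [445.3, 165.7, 53.3]
tcp_rot: [0.006, -0.103, 0.995, 0.003]
ft_force: [-0.5, -0.1, -2.4]
opening: 0.714
time: 26.95
ee_pos: [445.4, 165.7, 52.4]
tcp_rot: [0.006, -0.103, 0.995, 0.003]
ft_force: [-0.9, -0.4, -2.1]
opening: 0.714
```

```bash
python3 -m creep '[0,0,-0.04,0,0,0, 0,0,-0.07,0,0,0, 0,0,-0.1,0,0,0, 0,0,-0.1,0,0,0]'
```

```text
time: 27.45
ee_pos: [445.8, 165.8, 52.3]
tcp_rot: [0.007, -0.103, 0.995, 0.003]
ft_force: [-2.7, -0.1, 7.4]
opening: 0.715
```

Contact made. Releasing, retreating upward and checking.

```bash
python3 -m creep '[0,0,0,0,0,0,0,0,0,0,0,0,0,0,0,0,0,0,0,0,0,0,0,0]' 8.2; python3 -m creep '[0,0,1,0,0,0, 0,0,3,0,0,0, 0,0,6,0,0,0, 0,0,10,0,0,0, 0,0,15,0,0,0, 0,0,20,0,0,0, 0,0,22,0,0,0, -5,-3,23,0,0,0, -9,-6,23,0,0,0, -9,-6,23,0,0,0, -9,-6,23,0,0,0]'
python3 - <<'E'
from station import bot
from h import *
c=bot.snapshot("scene");t=bot.snapshot("top")
cv2.imwrite("pics/c8.png",cv2.resize(c["pixels"][160:310,150:350],None,fx=4,fy=4,interpolation=2))
for col in RNG:
  for p,st in blobs(c,col,(200,170,340,260),12): print(col,p,st,ray(c,*p,95).round(1))
for p in((132,232),(445,213)):
  x=t["pixels"][p[1]-18:p[1]+18,p[0]-18:p[0]+18].astype(int);import pickle
  y=pickle.load(open("top0.pkl","rb"))["pixels"][p[1]-18:p[1]+18,p[0]-18:p[0]+18];print("plain diff",abs(x-y).mean())
print(bot.observe()["ee_pos"])
E
```

```text
time: 27.95
ee_pos: [445.8, 165.8, 52.2]
tcp_rot: [0.007, -0.103, 0.995, 0.003]
ft_force: [1.4, 0.5, 0.1]
opening: 0.933
time: 29.32
ee_pos: [356.2, 105.9, 283.0]
tcp_rot: [0.008, -0.103, 0.995, 0.003]
ft_force: [0.8, -0.0, -0.8]
opening: 0.946
blue [224.8 193.2] [  54   61 2018] [ 7.139e+02 -1.000e-01  9.500e+01]
blue [214.8 230.1] [22 13 84] [543.9 277.   95. ]
blue [256.7 225.6] [ 7  4 25] [444.4 165.6  95. ]
blue [247.1 248.8] [ 8 12 55] [375.4 321.1  95. ]
blue [262.1 250.6] [15 12 65] [328.9 303.3  95. ]
green [315.7 183.8] [ 7  3 14] [ 462.1 -301.    95. ]
green [315.2 204.5] [21 10 66] [ 361.5 -112.3   95. ]
red [293.3 203. ] [ 8  4 24] [438.2 -75.7  95. ]
red [243.  216.2] [19 12 19] [528.7 131.2  95. ]
red [292.3 225.4] [ 24  11 114] [341.9  92.6  95. ]
plain diff 12.77417695473251
plain diff 8.646347736625515
[356.35522723 106.10294156 282.5054141 ]
```

View pics/c8.png

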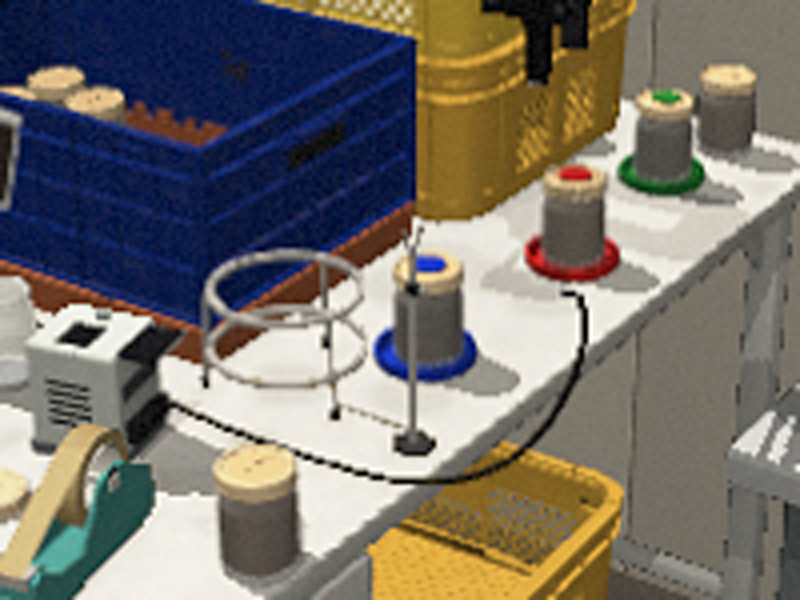

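All three jars stand upright in their matching dishes: blue (crop 430,315), red (573,215) and green (663,140). The plain jars are in place.

```bash
python3 -c "
from station import bot
print(bot.finish_job())"
```

```text
the job is handed in; nothing more can be done
None
```

All three stickered jars are standing upright in the dishes of their own colour, and the job is handed in. `finish_job()` gave no verdict.

- **Red and green:** I lifted each jar from the table and lowered it slowly until contact, which read 5–6 N.
- **Blue (at the coder):** I raised it about 2.5 mm and slid it 38 mm straight out. Force readings after the lift and partway out showed only its own weight, with no push against the machine. I then carried it high past the wire stand and set it down, with about 7 N at contact.

**Last checks:** In the final camera view the stickers sit 1 to 3 mm from the dish centres. The gripper was open and clear of everything, and the robot clock read about 29 s of the 96 s allowed.

**Less certain:**
- **Plain jars:** both look where they were in the final picture. The before-and-after comparison of the top images was inconclusive: average differences were about 13 and 9 grey levels, and I had set no threshold. I never moved towards either jar.
- **Dish positions:** the scene camera's estimates of the dish centres were up to about 11 mm off the top camera's. The scene view also takes in the dishes' outer walls, so I used the top camera's values, and all three jars seated.

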